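# Set the purge lever to full and start

## Robot

A 6-joint arm with a two-finger parallel gripper is mounted at the origin on a cart in front of the work surface, level with it; the furniture and walls round the work are solid. World frame = base frame: x ahead of the robot, y to its left, z up, the work surface at z = 0. Lengths are in m, angles in rad, forces in N, time in s.
With the tool pointing down it reaches from about 0.3 to 0.775 m from the base axis. Payload 14.6 kg.
Tool frame: the origin (TCP) lies midway between the tips of the shut fingers; the grasp point (between the pads) lies 19 mm behind it (ctrl.hold_point_z is the distance from the TCP to the grasp point, in m); z points along the fingers, x is the direction in which the jaws open and shut, and the axes are right-handed (so a half turn about z gives the same grasp; the last joint's range is limited). The gripper opens to 94 mm and grips with 3 to 60 N. Pads are 16 mm wide; open, the fingers measure 119 mm over their backs; the gripper's body (75 mm by 177 mm) begins 78 mm behind the grasp point.
Start: joints at [-1.306, 0.3, 1.521, -0, 1.321, -0.067], TCP at [0.179, -0.52, 0.169] pointing down, gripper open.
Joint ranges: [-3.03, 3.03], [-0.79, 2.21], [0.23, 2.52], [-1.04, 4.18], [0, 3.07], [-2.55, 2.55]. Speed limits (rad/s): [2.22, 2.22, 2.57, 3.14, 3.14, 3.14].

## Interface

Orientations are given as [roll, pitch, yaw] about the fixed x, y, z axes, in that order (R = Rz(yaw) Ry(pitch) Rx(roll)).
In Python, from station import ctrl, viewer, ticket, nets gives the robot as it stands.
- The arm moves only by the tool carry_out, never from a script. Its argument "commands" is one flat list of numbers, 7 for each row, row after row: the closure, from -1 (fully open) to 1 (shut), so that 0 is half open, then the shift along the world's x, y, z in cm, then the turn, a rotation vector about the world's x, y, z in rad. In form: [gripper, tx, ty, tz, ax, ay, az, gripper, tx, ty, tz, ax, ay, az, ...]. A call has 1 to 12 rows; each row is the pose to reach, as a shift and turn from the pose measured when the call began; what a row does not reach only later rows make up. A row lasts 1/12 s, in which the tool goes at most 41.7 mm and 7.16 degrees, less where a joint would pass 70% of its speed; a pose out of reach is approached as far as the arm can. A call with a gripper value outside its range is refused whole. The fingers move at their own pace and stop on an object; "force" is the grip in N (left out, the last holds). Time passes only in rows, so rows that repeat a pose let the fingers close. It gives the time, the measured TCP pose, the force and the opening at its end, in the units of the state.
- ctrl.get_obs(): the state, without advancing time (a new reading comes with each control period).
- viewer.camera(name): name is "scene" or "top" or "wrist"; returns (picture, depth): 384x512x3 uint8, blue, green, red; 384x512 float32, m along the optical axis (not along the pixel's ray), 0 where there is no reading.
- viewer.camera_info(name): a dict with "fx", "fy", "cx", "cy" (pixels), "D" ([k1, k2, p1, p2, k3] as OpenCV has them; the pictures are not rectified), "R" (3x3) and "t" (3): a world point X has camera coordinates R X + t. Camera axes: x right, y down, z forward; pixel columns grow to the right and rows downward; lengths in m; the calibration is good to about 2 mm. A picture is of the moment at which its call begins: read the wrist's pose just before it. camera_info takes no time and is no camera call; for the wrist camera it gives the pose at the moment of the call.
- ticket.hand_in(): hands the job in, once; it reports no verdict.
Trained networks look in the newest picture that a camera, given by its name, has taken for a name from the list of things; names that differ only in an ending like _2 or _b are one class to them, and where a whole thing is asked for, a point or a joint stands for the part that bears it (a point fixed in the world has none). Each returns a list of dicts, best first, with "confidence" (0 to 1); they miss things now and then, are a little off and sometimes report something else, mostly with a low value. They report only what shows in the picture. A call takes as long as a camera call.
- nets.silhouettes(camera, thing): "region" (384x512 bool, what is visible of it) and "extent" ([left, top, right, bottom] in pixels, round what is visible of it).
The state is a dict: "time_s": time; "qpos": joint angles; "joint_vel": joint speeds; "tau": joint torques, N m; "ee_pos": TCP position; "eef_rot": TCP orientation; "force": force on the tool from outside, world axes, zero at the start; "moment": the same for the moment, N m; "grip_width": finger opening in m.
Only numpy, scipy, OpenCV 4.12 (cv2) and the standard library are available. Lean on these libraries where they do the work, as an engineer would, in place of code of your own. Each camera call takes 0.05 s, during which the arm holds its last target. There are 200 camera calls.

## Task

On the flow-control unit with the orange lever knob, push the lever along its slot, away from the robot, past the first detent (yellow dot) and fully home to the second stop (green dot); only then press that same unit's green button all the way down to start the purge, and let it come up again. Do it with the fingertips or the outside of the fingers: do not take the knob between the fingers. Leave the blue-knobbed unit, the beaker, the white bottle and the black marker where they are.

Things in the scene. Friction and masses are not known exactly. Their poses are not given: they have to be found in the camera images.
- orange_unit: The unit to operate, with the orange lever knob. A fixed grey flow-control box, 190 x 84 mm, 54 mm high to its flat aluminium top. Origin: centre of its underside on the bench; its x axis points along the lever slot, roughly away from the robot, y to its left, z up. Its slot has three dots beside it: white (closed, near end), yellow (first detent), green (second stop).
- orange_knob (a point): Centre of the orange lever knob, an upright orange barrel 26 mm across and 30 mm high (from 16 to 46 mm above the box's top, this point 31 mm above it) on an 8 mm steel stem. It moves with the lever along the unit's x axis; at joint 0 it lies 62 mm to the near (-x) side of the unit's origin, at the second stop right above the origin.
- orange_lever (a joint): Slide of the orange lever along its unit's +x, m: 0 closed (white dot), 0.031 first detent (yellow dot), 0.062 second stop (green dot, hard end). Each valley snaps: the crests lie about 0.016 and 0.047, a push of roughly 5 to 10 N carries it over each, and the lever then runs on into the next valley by itself and stays.
- orange_button_top (a point): Top centre of the orange unit's round green push button, 24 mm across, on the top of the box 58 mm beyond the unit's origin along +x (the far end), in a low black housing.
- orange_button (a joint): Travel of that spring button, m: 0 up, 0.006 fully down, which takes about 5 N; springs back when released.
- blue_unit: The other unit, with the blue lever knob, to be left alone. A fixed grey flow-control box, 190 x 84 mm, 54 mm high to its flat aluminium top. Origin: centre of its underside on the bench; its x axis points along the lever slot, roughly away from the robot, y to its left, z up. Its slot has three dots beside it: white (closed, near end), yellow (first detent), green (second stop).
- blue_knob (a point): Centre of the blue lever knob, an upright blue barrel 26 mm across and 30 mm high (from 16 to 46 mm above the box's top, this point 31 mm above it) on an 8 mm steel stem. It moves with the lever along the unit's x axis; at joint 0 it lies 62 mm to the near (-x) side of the unit's origin, at the second stop right above the origin.
- blue_lever (a joint): Slide of the blue lever along its unit's +x, m: 0 closed (white dot), 0.031 first detent (yellow dot), 0.062 second stop (green dot, hard end). Each valley snaps: the crests lie about 0.016 and 0.047, a push of roughly 5 to 10 N carries it over each, and the lever then runs on into the next valley by itself and stays.
- blue_button_top (a point): Top centre of the blue unit's round green push button, 24 mm across, on the top of the box 58 mm beyond the unit's origin along +x (the far end), in a low black housing.
- blue_button (a joint): Travel of that spring button, m: 0 up, 0.006 fully down, which takes about 5 N; springs back when released.
- beaker_mid (a point): Bystander: clear beaker, 53 x 57 mm, 66 mm high, standing loose; this point half-way up its middle.
- bottle_mid (a point): Bystander: white plastic bottle with white cap and grey band, 60 mm across, 121 mm high, standing loose; this point half-way up.
- marker_mid (a point): Bystander: black marker pen, 138 mm long, 14 mm thick, lying loose roughly between the two units; this point is its middle.

How it is judged:
On the way, in this order (a step that is already met when the one before it is completed fails the run):
1. the orange lever stands at its second stop (value of joint orange_lever above 0.058 m and value of joint orange_button below 0.001 m), for 0.2 s.
2. the orange unit's button is pressed down with the lever at the second stop (value of joint orange_lever above 0.058 m and value of joint orange_button above 0.0042 m), for 0.02 s.
At the end, for the whole second after the job is handed in: Orange lever at its second stop (58 of 62 mm or more); its button pressed (over 4.2 of 6 mm) after that and up again; blue lever (within 5 mm) and blue button as they were; beaker, bottle and marker within 20 mm of their places and upright or flat as before (0.2 rad) (all of step 1 and value of joint blue_lever below 0.005 m and value of joint blue_button below 0.001 m and distance of each of beaker_mid, bottle_mid, marker_mid from where it was at the start of the episode below 0.02 m and angle between each of beaker_mid, bottle_mid, marker_mid's own z axis and vertical below 0.2 rad); the robot touches nothing.
It fails at once if the orange button is pressed before the lever is at the second stop (value of joint orange_button above 0.003 m and value of joint orange_lever below 0.058 m).
It fails at once if the blue unit is operated (value of joint blue_lever above 0.008 m or value of joint blue_button above 0.003 m).
It fails at once if the knob is taken between the fingers instead of pushed (horizontal distance between the grasp point and orange_knob below 0.012 m and z of the grasp point in the frame of orange_knob below 0.012 m and contact force between the fingers and orange_lever above 0.5 N).
It fails at once if a bystander is pushed away, lifted or tipped (distance of any of beaker_mid, bottle_mid, marker_mid from where it was at the start of the episode above 0.02 m or height (world z) of beaker_mid above 0.045 m or height (world z) of bottle_mid above 0.073 m or height (world z) of marker_mid above 0.02 m or angle between any of beaker_mid, bottle_mid, marker_mid's own z axis and vertical above 0.2 rad).
It also fails if it takes over 35 s, if anything falls off the work surface, if the arm or the gripper's body presses on something with over 40 N, if the wrist force passes 120 N, or if a joint passes its speed limit or range.

## Working session

There is one attempt and no reset: what is moved stays moved. The work goes in short steps, Python scripts to look and compute and a tool call to move; the robot and the scene stay as the last step left them, time stands still between calls to the robot, and variables do not carry over. Pictures are saved under pics/ and viewed, about 8 in all and at most 12, crops included, and the job is handed in when it is done.

Besides the shell and the picture viewer there is one more tool, called after ">>>" by a JSON object that holds its "api" and its "payload", one argument or row to a line. carry_out: Moves the arm, as the interface text tells. Its arguments: {"type":"object","properties":{"commands":{"type":"array","items":{"type":"number"}},"force":{"type":"number"}},"required":["commands"]}

```bash
mkdir -p pics; cat > h.py <<'E'
import numpy as np, cv2
from station import ctrl, viewer, ticket, nets
def world(cam, mask, depth, info):
    v,u=np.nonzero(mask&(depth>0)); z=depth[v,u]
    K=np.array([[info['fx'],0,info['cx']],[0,info['fy'],info['cy']],[0,0,1]])
    n=cv2.undistortPoints(np.stack([u,v],1).astype(np.float64)[:,None],K,np.array(info['D']))[:,0]
    c=np.column_stack([n*z[:,None],z])
    return (c-np.array(info['t']))@np.array(info['R'])
E
python3 - <<'E'
from h import *
o=ctrl.get_obs(); print({k:np.round(v,3) for k,v in o.items()})
ims=[]
for cam in ['top','scene']:
    im,d=viewer.camera(cam); info=viewer.camera_info(cam)
    cv2.imwrite(f'pics/{cam}1.png',im)
    print(cam,np.round(-np.array(info['R']).T@info['t'],3))
    for th in ['orange_knob','orange_button_top','blue_knob','orange_unit','blue_unit','beaker_mid','bottle_mid','marker_mid']:
        for r in nets.silhouettes(cam,th)[:2]:
            p=world(cam,r['region'],d,info)
            if len(p): print(th,round(r['confidence'],2),r['extent'],'med',np.round(np.median(p,0),3),'lo',np.round(np.percentile(p,2,0),3),'hi',np.round(np.percentile(p,98,0),3))
E
python3 -c "
import cv2,numpy as np
a=np.hstack([cv2.imread('pics/top1.png'),cv2.imread('pics/scene1.png')]);cv2.imwrite('pics/both1.png',cv2.resize(a,(800,300),interpolation=cv2.INTER_AREA))"
```

```text
{'time_s': np.float64(0.0), 'qpos': array([-1.306,  0.301,  1.522, -0.   ,  1.321, -0.067]), 'joint_vel': array([ 0.   , -0.   ,  0.002, -0.002,  0.001, -0.   ]), 'tau': array([-0.0000e+00, -5.3180e+01, -3.5274e+01,  7.1000e-02,  2.4000e-02,
       -0.0000e+00]), 'ee_pos': array([ 0.179, -0.52 ,  0.168]), 'eef_rot': array([-3.142e+00,  1.000e-03, -1.239e+00]), 'force': array([-0.244, -0.226, -0.254]), 'moment': array([-0.002,  0.01 , -0.038]), 'grip_width': np.float64(0.094)}
top [0.432 0.018 1.565]
orange_knob 0.41 [292.3, 199.7, 300.7, 208.4] med [ 0.507 -0.109  0.1  ] lo [ 0.498 -0.121  0.093] hi [ 0.519 -0.1    0.106]
orange_button_top 0.48 [286.2, 163.6, 289.7, 169.1] med [ 0.619 -0.076  0.076] lo [ 0.611 -0.082  0.07 ] hi [ 0.627 -0.07   0.08 ]
orange_button_top 0.2 [231.5, 185.4, 270.6, 194.1] med [0.56  0.043 0.013] lo [ 0.551 -0.027 -0.002] hi [0.575 0.1   0.02 ]
blue_knob 0.5 [180.3, 203.7, 191.1, 211.6] med [0.489 0.225 0.099] lo [0.479 0.214 0.093] hi [0.5   0.237 0.106]
orange_unit 0.74 [272.7, 154.5, 312.7, 217.4] med [ 0.567 -0.092  0.055] lo [ 0.478 -0.149  0.001] hi 
[... 895 characters left out ...]
44.9, 152.1, 321.4, 200.8] med [ 0.554 -0.08   0.053] lo [ 0.471 -0.148  0.01 ] hi [ 0.652 -0.034  0.096]
orange_unit 0.59 [261.6, 152.4, 269.6, 157.0] med [ 0.62  -0.076  0.075] lo [ 0.611 -0.086  0.072] hi [ 0.63  -0.066  0.078]
blue_unit 0.6 [167.0, 206.1, 232.1, 281.8] med [0.529 0.224 0.054] lo [0.453 0.17  0.016] hi [0.637 0.268 0.098]
beaker_mid 0.76 [136.1, 276.9, 163.6, 308.5] med [0.528 0.376 0.04 ] lo [0.492 0.353 0.002] hi [0.542 0.401 0.067]
bottle_mid 0.97 [318.2, 109.7, 340.4, 147.9] med [ 0.575 -0.296  0.073] lo [ 0.557 -0.326  0.006] hi [ 0.607 -0.283  0.122]
marker_mid 0.48 [229.5, 191.9, 271.0, 219.3] med [0.557 0.044 0.012] lo [ 0.549 -0.025  0.004] hi [0.567 0.102 0.016]
```

View pics/top1.png

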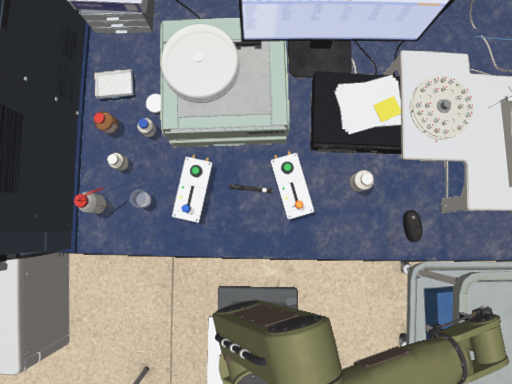

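The top view shows the orange-knobbed unit at the right: knob at (298,204), button at (287,167). The blue unit is at (192,190), the marker lies between the two at (250,188), and the bottle is at (362,180). The unit's yaw comes out near 0.29 rad, so the jaw axis already lies almost across the slot. I'll move near with the fingers shut and check from there.

>>> {"api": "carry_out", "payload": {
  "commands": [1,2,3.2,4,0,0,0,1,4,6.4,5,0,0,0,1,6,9.6,5,0,0,0,1,8,12.8,5,0,0,0,1,10,16,5,0,0,0,1,12,19.2,5,0,0,0,1,14,22.4,5,0,0,0,1,16,25.6,5,0,0,0,1,18,28.8,5,0,0,0,1,20,32,5,0,0,0,1,22,35,5,0,0,0,1,24,38,5,0,0,0],
  "force": 20
}}

```text
time_s: 1.9
ee_pos: [0.4198, -0.1382, 0.2188]
eef_rot: [-3.141, -0.0, -1.239]
force: [0.3, 0.0, 0.5]
grip_width: 0.0174
```

```bash
python3 - <<'E'
from h import *
o=ctrl.get_obs(); print(o['ee_pos'],o['eef_rot'],o['grip_width'],o['force'])
for cam in ['wrist','top']:
    im,d=viewer.camera(cam); info=viewer.camera_info(cam)
    if cam=='wrist': cv2.imwrite('pics/w1.png',im)
    for th in ['orange_knob','orange_button_top','orange_unit']:
        for r in nets.silhouettes(cam,th)[:2]:
            p=world(cam,r['region'],d,info)
            if not len(p): continue
            print(cam,th,round(r['confidence'],2),np.round(r['extent']),'lo',np.round(np.percentile(p,2,0),3),'hi',np.round(np.percentile(p,98,0),3))
            if th=='orange_unit':
                q=p[(abs(p[:,2]-.054)<.006)]
                if len(q)>50: print('  rect',cv2.minAreaRect((q[:,:2]*1000).astype(np.float32)))
            q=p[p[:,2]>np.percentile(p[:,2],98)-.006]; print('   topcircle',cv2.minEnclosingCircle((q[:,:2]*1000).astype(np.float32)),np.median(q[:,2]))
    P=world(cam,d>0,d,info); g=(P[:,0]>.66)&(P[:,0]<.78)&(abs(P[:,1]+.08)<.12)
    if g.any(): print(cam,'behind: ',[(x,np.round(np.percentile(P[g&(abs(P[:,0]-x)<.01),2],95),3)) for x in np.arange(.67,.78,.02)])
E
```

```text
[ 0.41981382 -0.13821204  0.21882607] [-3.14113543e+00 -4.78766294e-04 -1.23882620e+00] 0.017411857767957128 [0.32205832 0.00245567 0.45899363]
wrist orange_knob 0.81 [237.  77. 272. 106.] lo [ 0.501 -0.122  0.053] hi [ 0.525 -0.095  0.101]
   topcircle ((512.6383666992188, -109.1801528930664), 12.659334182739258) 0.09876068948220978
wrist orange_unit 0.82 [216.   0. 296. 123.] lo [ 0.479 -0.147  0.05 ] hi [ 0.607 -0.051  0.099]
  rect ((543.1065063476562, -99.39012145996094), (130.2724609375, 84.05603790283203), 17.905996322631836)
   topcircle ((512.6265869140625, -109.036865234375), 12.896768569946289) 0.09869298004218163Traceback (most recent call last):
  File "<stdin>", line 16, in <module>
    return _quantile_unchecked(
        a, q, axis, out, overwrite_input, method, keepdims, weights)
    return _ureduce(a,
                    func=_quantile_ureduce_func,
    ...<5 lines>...
                    overwrite_input=overwrite_input,
                    method=method)
    r = func(a, **kwargs)
    result = _quantile(arr,
                       quantiles=q,
    ...<2 lines>...
                       out=out,
                       weights=wgt)
    slices_having_nans = np.isnan(arr[-1, ...])
                                  ~~~^^^^^^^^^
IndexError: index -1 is out of bounds for axis 0 with size 0
```

View pics/w1.png

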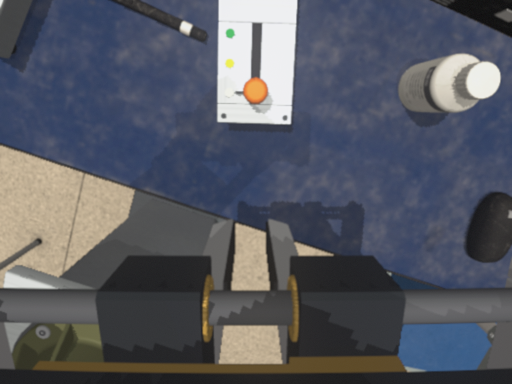

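The wrist view shows the orange knob at (256,91) at the white-dot end of its slot. The yellow and green dots are beyond it at (229,63) and (230,33), and the bottle is well to the right. The fits agree with the sizes given: knob at (0.513, -0.109), top at 0.099, radius 12.7 mm, and unit yaw 0.312 rad with a width of 84 mm. Next I go down behind the knob.

>>> {"api": "carry_out", "payload": {
  "commands": [1,3,0.9,0,0,0,-0.02,1,5.6,1.7,0,0,0,-0.02,1,5.6,1.7,-3.5,0,0,-0.02,1,5.6,1.7,-7,0,0,-0.02,1,5.6,1.7,-10.5,0,0,-0.02,1,5.6,1.7,-13,0,0,-0.02,1,5.6,1.7,-14.4,0,0,-0.02,1,5.6,1.7,-14.4,0,0,-0.02,1,5.6,1.7,-14.4,0,0,-0.02]
}}

```text
time_s: 2.85
ee_pos: [0.4748, -0.1236, 0.0747]
eef_rot: [3.141, 0.0, -1.259]
force: [0.1, 0.5, -0.1]
grip_width: 0.0008
```

```bash
python3 - <<'E'
from h import *
o=ctrl.get_obs(); print(o['ee_pos'],o['eef_rot'],o['grip_width'],o['force'])
im,d=viewer.camera('wrist'); info=viewer.camera_info('wrist'); cv2.imwrite('pics/w2.png',im)
for th in ['orange_knob','orange_button_top']:
    for r in nets.silhouettes('wrist',th)[:2]:
        p=world('wrist',r['region'],d,info)
        if not len(p): continue
        q=p[p[:,2]>np.percentile(p[:,2],98)-.006]; print(th,round(r['confidence'],2),r['extent'],cv2.minEnclosingCircle((q[:,:2]*1000).astype(np.float32)),np.median(q[:,2]))
E
```

```text
[ 0.47483387 -0.12364341  0.07468492] [ 3.14075359e+00  2.91287098e-04 -1.25852275e+00] 0.0008150588167853674 [ 0.09610742  0.51000716 -0.08491318]
orange_knob 0.69 [218.4, 147.8, 275.2, 190.9] ((510.64947509765625, -113.15707397460938), 12.742571830749512) 0.09971546030449259
orange_knob 0.4 [455.6, 100.9, 512.0, 180.1] ((579.8319702148438, -290.0203857421875), 18.36383628845215) 0.061876949413384376
orange_button_top 0.65 [222.2, 148.5, 272.5, 191.6] ((510.59698486328125, -113.29305267333984), 12.771337509155273) 0.09973782683944929
```

View pics/w2.png

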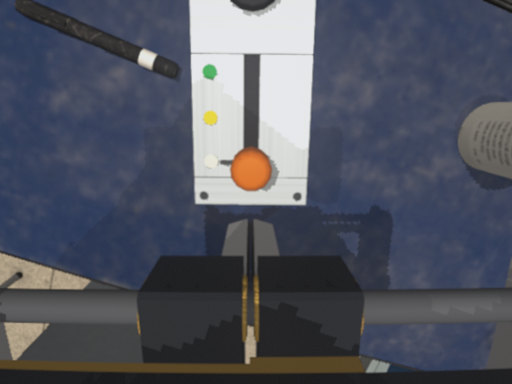

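The wrist view shows the shut fingers at (250,240) squarely behind the knob at (250,169), in line with the slot. Contact should come after about 16 mm. I push 72 mm along the slot, which is past the second crest but short of pressing hard on the end stop.

>>> {"api": "carry_out", "payload": {
  "commands": [1,0.9,0.3,0,0,0,0,1,1.5,0.5,0,0,0,0,1,2.1,0.7,0,0,0,0,1,2.8,0.9,0,0,0,0,1,3.4,1.1,0,0,0,0,1,4.0,1.3,0,0,0,0,1,4.6,1.5,0,0,0,0,1,5.2,1.7,0,0,0,0,1,5.8,1.9,0,0,0,0,1,6.4,2.05,0,0,0,0,1,6.85,2.2,0,0,0,0,1,6.85,2.2,0,0,0,0]
}}

```text
time_s: 4.0
ee_pos: [0.5451, -0.101, 0.0758]
eef_rot: [-3.14, -0.001, -1.257]
force: [-0.5, 0.0, 0.1]
grip_width: 0.0005
```

```bash
cat > look.py <<'E'
from h import *
import sys
o=ctrl.get_obs(); print(o['ee_pos'],o['eef_rot'],o['grip_width'],o['force'])
im,d=viewer.camera('wrist'); info=viewer.camera_info('wrist'); cv2.imwrite(sys.argv[1],im)
for th in ['orange_knob','orange_button_top','orange_unit']:
    for r in nets.silhouettes('wrist',th)[:2]:
        p=world('wrist',r['region'],d,info)
        if not len(p): continue
        if th=='orange_unit':
            q=p[abs(p[:,2]-.054)<.006]
            if len(q)>50: print('rect',cv2.minAreaRect((q[:,:2]*1000).astype(np.float32)))
            continue
        q=p[p[:,2]>np.percentile(p[:,2],98)-.006]; print(th,round(r['confidence'],2),np.round(r['extent']),cv2.minEnclosingCircle((q[:,:2]*1000).astype(np.float32)),np.median(q[:,2]))
E
python3 look.py pics/w3.png
```

```text
[ 0.54505747 -0.10104445  0.07583617] [-3.13987971e+00 -1.44847613e-03 -1.25727268e+00] 0.0005429448162731477 [-0.47863792  0.00498479  0.11891178]
orange_button_top 0.95 [232.  72. 271. 114.] ((624.0503540039062, -77.42772674560547), 11.937492370605469) 0.07510367551554956
rect ((583.9674682617188, -90.1644287109375), (158.55618286132812, 84.30052185058594), 17.348798751831055)
```

View pics/w3.png

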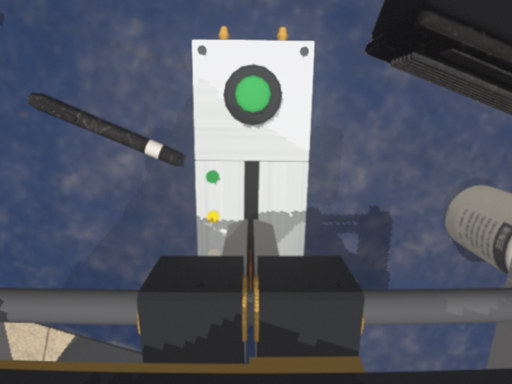

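The wrist view shows the button at (252,94), but the knob is not visible ahead of the fingertips at (250,225). I'll look for it with the fixed cameras before doing anything else.

```bash
python3 - <<'E'
from h import *
out=[]
for cam,(u,v) in {'scene':(280,175),'top':(292,185)}.items():
    im,d=viewer.camera(cam); info=viewer.camera_info(cam)
    hsv=cv2.cvtColor(im,cv2.COLOR_BGR2HSV)
    m=cv2.inRange(hsv,(5,150,120),(18,255,255))>0
    w=np.zeros_like(m); w[v-50:v+50,u-60:u+60]=1; m&=w
    p=world(cam,m,d,info)
    if len(p): print(cam,m.sum(),np.round(np.median(p,0),3),np.round(p.min(0),3),np.round(p.max(0),3))
    for r in nets.silhouettes(cam,'orange_knob')[:2]:
        p=world(cam,r['region'],d,info); print(cam,round(r['confidence'],2),np.round(r['extent']),np.round(np.median(p,0),3))
    out.append(cv2.resize(im[v-45:v+45,u-60:u+60],(400,300),interpolation=cv2.INTER_CUBIC))
cv2.imwrite('pics/c4.png',np.hstack(out))
E
```

```text
scene 80 [ 0.502 -0.108  0.096] [ 0.494 -0.121  0.077] [ 0.515 -0.099  0.102]
scene 0.58 [301. 161. 310. 176.] [ 0.502 -0.107  0.091]
top 13 [ 0.51  -0.115  0.102] [ 0.489 -0.121  0.092] [ 0.516 -0.076  0.457]
```

View pics/c4.png

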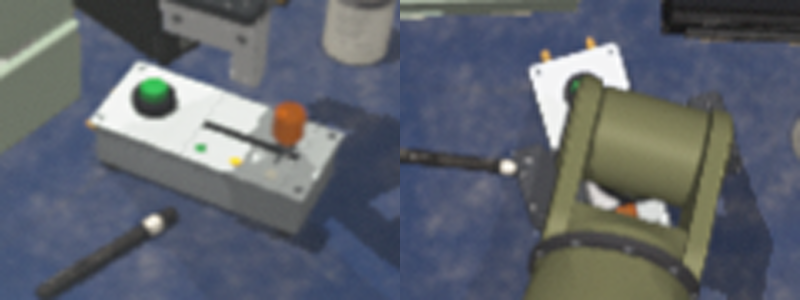

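The scene view shows the knob still at the white dot, with the fingertip seeming to hang above and behind it. So the fingers may have passed over the knob. I'll measure where the fingertips really are.

```bash
python3 - <<'E'
from h import *
o=ctrl.get_obs(); tcp=np.array(o['ee_pos']); print(tcp,o['time_s'],o['qpos'])
def proj(i,X):
    K=np.array([[i['fx'],0,i['cx']],[0,i['fy'],i['cy']],[0,0,1]])
    return np.round(cv2.projectPoints(np.array([X],float),cv2.Rodrigues(np.array(i['R']))[0],np.array(i['t'],float),K,np.array(i['D']))[0].ravel(),1)
im,d=viewer.camera('scene'); i=viewer.camera_info('scene')
print('TCP proj scene',proj(i,tcp),'knob',proj(i,[.5115,-.111,.085]))
P=np.full(d.shape+(3,),np.nan); m=d>0; P[m]=world('scene',m,d,i)
# lowest arm/gripper points over the unit area, any height >0.105
for v in range(140,165,3): print(v,[tuple(np.round(P[v,u],3)) for u in (285,290,295,300)])
g=m&(P[...,2]>.06)&(np.hypot(P[...,0]-tcp[0],P[...,1]-tcp[1])<.04)
q=P[g]; print('near TCP column: n',len(q),'zmin',np.sort(q[:,2])[:5], q[np.argsort(q[:,2])[:3]])
iw=viewer.camera_info('wrist'); print('TCP in wrist px',proj(iw,tcp),'cam pos',-np.array(iw['R']).T@iw['t'])
imw,dw=viewer.camera('wrist'); iw=viewer.camera_info('wrist')
Pw=np.full(dw.shape+(3,),np.nan); m=dw>0; Pw[m]=world('wrist',m,dw,iw)
for v in (215,222,226,232,240,250,258): print(v,[tuple(np.round(Pw[v,u],3)) for u in (238,258)])
crop=cv2.resize(im[110:200,240:360],(800,600),interpolation=cv2.INTER_CUBIC); cv2.imwrite('pics/c5.png',crop)
E
```

```text
[ 0.54425614 -0.10142276  0.07604096] 4.4 [-2.50201981e-01  3.98993680e-01  1.61410822e+00 -3.85616441e-04
  1.12623433e+00  1.00784126e+00]
TCP proj scene [292.2 164.7] knob [304.1 166.5]
140 [(np.float64(0.512), np.float64(-0.029), np.float64(0.221)), (np.float64(0.501), np.float64(-0.033), np.float64(0.225)), (np.float64(0.485), np.float64(-0.03), np.float64(0.236)), (np.float64(0.657), np.float64(-0.27), np.float64(-0.002))]
143 [(np.float64(0.511), np.float64(-0.028), np.float64(0.213)), (np.float64(0.499), np.float64(-0.031), np.float64(0.219)), (np.float64(0.488), np.float64(-0.036), np.float64(0.222)), (np.float64(0.644), np.float64(-0.254), np.float64(0.003))]
146 [(np.float64(0.669), np.float64(-0.213), np.float64(-0.001)), (np.float64(0.547), np.float64(-0.09), np.float64(0.146)), (np.float64(0.487), np.float64(-0.035), np.float64(0.215)), (np.float64(0.637), np.float64(-0.248), np.float64(-0.002))]
149 [(np.float64(0.659), np.float64(-0.202), np.float64(0.0)), (np.float64(0.546), np.float64(-0.089), np.float64(0.138)), (np.float64(0.534), np.float64(-0.095), np.float64(0.
[... 1733 characters left out ...]
loat64(0.118)), (np.float64(0.556), np.float64(-0.103), np.float64(0.117))]
226 [(np.float64(0.552), np.float64(-0.092), np.float64(0.123)), (np.float64(0.556), np.float64(-0.102), np.float64(0.124))]
232 [(np.float64(0.553), np.float64(-0.092), np.float64(0.133)), (np.float64(0.556), np.float64(-0.102), np.float64(0.133))]
240 [(np.float64(0.553), np.float64(-0.093), np.float64(0.143)), (np.float64(0.556), np.float64(-0.102), np.float64(0.145))]
250 [(np.float64(0.553), np.float64(-0.093), np.float64(0.157)), (np.float64(0.556), np.float64(-0.102), np.float64(0.156))]
258 [(np.float64(0.576), np.float64(-0.088), np.float64(0.216)), (np.float64(0.578), np.float64(-0.093), np.float64(0.216))]
```

View pics/c5.png

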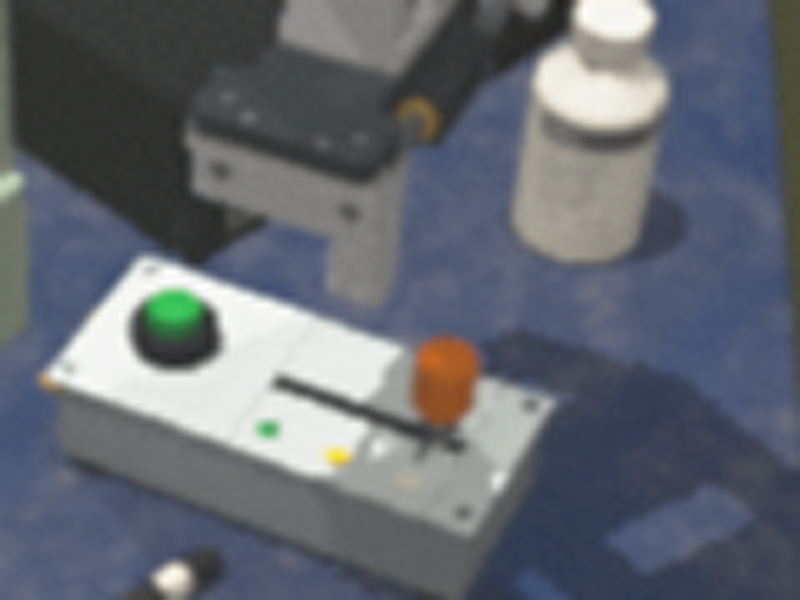

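Two independent cameras put the true fingertips at z ≈ 0.117 while the reported TCP z is 0.076. The gripper body, about 99 mm above the tips, is shifted by the same amount. So the reported z runs about 41 mm low, and the fingers passed over the 0.100 m knob without touching anything. The zero force agrees. From here I trust the cameras for the offset: back up at this height, then go down 42 mm.

>>> {"api": "carry_out", "payload": {
  "commands": [1,0,0,1,0,0,0,1,-2,-0.64,1,0,0,0,1,-4,-1.28,1,0,0,0,1,-6,-1.92,1,0,0,0,1,-7.1,-2.27,0.5,0,0,0,1,-7.1,-2.27,0,0,0,0,1,-7.1,-2.27,-1.5,0,0,0,1,-7.1,-2.27,-3,0,0,0,1,-7.1,-2.27,-3.8,0,0,0,1,-7.1,-2.27,-4.2,0,0,0,1,-7.1,-2.27,-4.2,0,0,0]
}}

```text
time_s: 5.42
ee_pos: [0.4734, -0.1239, 0.0335]
eef_rot: [-3.141, -0.001, -1.258]
force: [-0.6, -0.3, -0.3]
grip_width: 0.0006
```

```bash
cat > tip.py <<'E'
from h import *
import sys
o=ctrl.get_obs(); t=np.array(o['ee_pos']); print('tcp',np.round(t,4),'rpy',np.round(o['eef_rot'],3),'F',np.round(o['force'],2),'t',o['time_s'],'hold',ctrl.hold_point_z)
im,d=viewer.camera('wrist'); i=viewer.camera_info('wrist')
P=np.full(d.shape+(3,),np.nan); m=d>0; P[m]=world('wrist',m,d,i)
hsv=cv2.cvtColor(im,cv2.COLOR_BGR2HSV)
k=(cv2.inRange(hsv,(5,150,120),(18,255,255))>0)&m&(P[...,2]>.085)&(P[...,2]<.11)
if k.sum()>20: print('knob',k.sum(),cv2.minEnclosingCircle((P[k][:,:2]*1000).astype(np.float32)),np.percentile(P[k][:,2],[5,95]))
g=(cv2.inRange(hsv,(45,150,60),(80,255,255))>0)&m&(abs(P[...,2]-.073)<.012)&(np.hypot(P[...,0]-.625,P[...,1]+.075)<.04)
if g.sum()>20: print('button',g.sum(),cv2.minEnclosingCircle((P[g][:,:2]*1000).astype(np.float32)),np.median(P[g][:,2]))
f=m&(np.hypot(P[...,0]-t[0],P[...,1]-t[1])<.022)&(P[...,2]>t[2]+.03)&(P[...,2]<t[2]+.1); f[:, :200]=0; f[:,300:]=0; f[:190]=0
q=P[f]
if len(q): print('finger tip z',np.round(np.percentile(q[:,2],[1,5]),4),'xy med',np.round(np.median(q,0),4))
cv2.imwrite(sys.argv[1],im)
im,d=viewer.camera('scene'); cv2.imwrite(sys.argv[1].replace('.png','s.png'),cv2.resize(im[110:200,240:360],(800,600),interpolation=cv2.INTER_CUBIC))
E
python3 tip.py pics/a6.png
```

```text
tcp [ 0.4734 -0.1239  0.0335] rpy [-3.141e+00 -1.000e-03 -1.258e+00] F [-0.6  -0.35 -0.25] t 5.4167 hold 0.0188
knob 2008 ((510.7945251464844, -112.54907989501953), 12.201165199279785) [0.09579385 0.10084672]
finger tip z [0.0726 0.0773] xy med [ 0.4832 -0.1219  0.1046]
```

View pics/a6s.png

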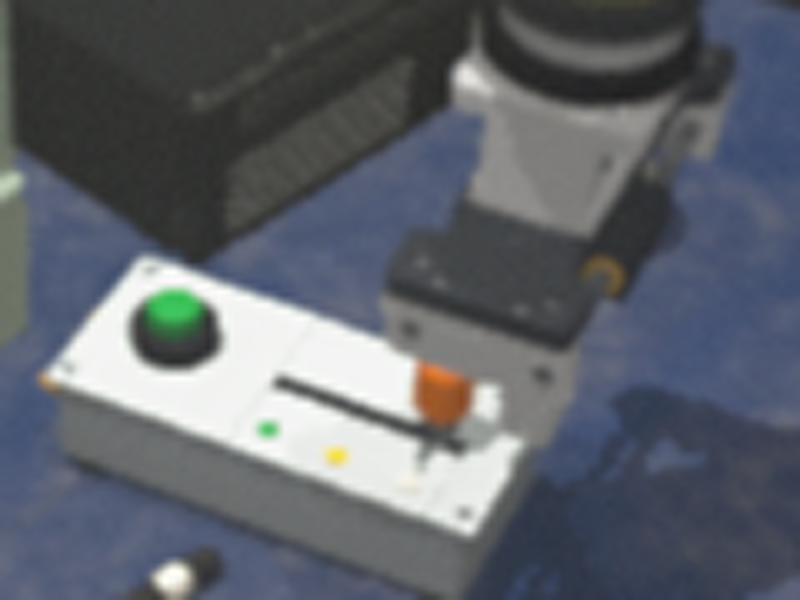

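The scene view now shows the finger standing right behind the knob (knob at (443,395), finger at (525,400) in the crop), overlapping its height. Measured tip z is 0.073–0.077 and the gap about 16 mm. Now the push.

>>> {"api": "carry_out", "payload": {
  "commands": [1,0.9,0.29,0,0,0,0,1,1.5,0.48,0,0,0,0,1,2.1,0.68,0,0,0,0,1,2.7,0.87,0,0,0,0,1,3.3,1.07,0,0,0,0,1,4.0,1.29,0,0,0,0,1,4.7,1.52,0,0,0,0,1,5.3,1.71,0,0,0,0,1,5.9,1.91,0,0,0,0,1,6.5,2.1,0,0,0,0,1,7.0,2.26,0,0,0,0,1,7.0,2.26,0,0,0,0]
}}

```text
time_s: 6.52
ee_pos: [0.5448, -0.101, 0.0344]
eef_rot: [-3.139, -0.002, -1.257]
force: [-0.1, 0.2, 0.1]
grip_width: 0.0001
```

```bash
python3 tip.py pics/a7.png
```

```text
tcp [ 0.5448 -0.101   0.0344] rpy [-3.139e+00 -2.000e-03 -1.257e+00] F [-0.12  0.25  0.07] t 6.5167 hold 0.0188
knob 1949 ((569.1527099609375, -94.36029815673828), 12.258246421813965) [0.09338747 0.10005558]
button 45 ((623.8847045898438, -77.17093658447266), 10.475043296813965) 0.07491509049093778
finger tip z [0.0824 0.0887] xy med [ 0.5555 -0.098   0.1021]
```

View pics/a7.png

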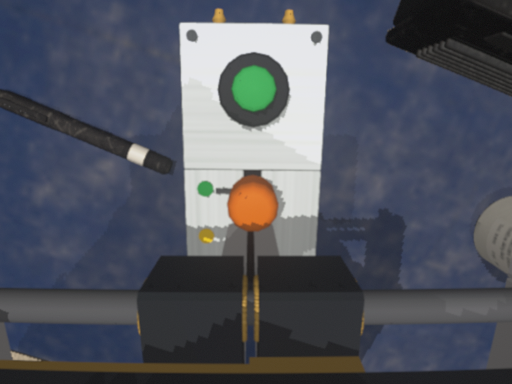

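The wrist view shows the knob at (252,204) beside the green dot at (206,188). It moved 61 mm, sits 57.5 mm from the button as it should at the second stop, and carries no contact force. I give it a light nudge home, back off, rise clear and hover over the button.

>>> {"api": "carry_out", "payload": {
  "commands": [1,0.3,0.1,0,0,0,0,1,0.3,0.1,0,0,0,0,1,-1.5,-0.48,0,0,0,0,1,-1.5,-0.48,0,0,0,0,1,-1.5,-0.48,3,0,0,0,1,-1.5,-0.48,6,0,0,0,1,1,0.3,6,0,0,0,1,4,1.2,6,0,0,0,1,7,2.1,6,0,0,0,1,7.8,2.35,5,0,0,0,1,7.8,2.35,3,0,0,0,1,7.8,2.35,3,0,0,0]
}}

```text
time_s: 7.62
ee_pos: [0.6207, -0.077, 0.0607]
eef_rot: [3.139, 0.001, -1.257]
force: [0.2, 1.1, -1.3]
grip_width: 0.0004
```

```bash
python3 tip.py pics/a8.png; python3 - <<'E'
from h import *
im,d=viewer.camera('scene'); i=viewer.camera_info('scene')
P=np.full(d.shape+(3,),np.nan); m=d>0; P[m]=world('scene',m,d,i)
hsv=cv2.cvtColor(im,cv2.COLOR_BGR2HSV)
near=m&(np.hypot(P[...,0]-.6245,P[...,1]+.077)<.03)&(P[...,2]<.1)
blk=near&(hsv[...,2]<80); gr=near&(cv2.inRange(hsv,(45,120,60),(80,255,255))>0)
for n,k in (('housing',blk),('green',gr)):
    if k.any(): print(n,k.sum(),np.round(np.percentile(P[k],[5,50,95],axis=0),4).tolist())
k=(cv2.inRange(hsv,(5,150,120),(18,255,255))>0)&m&(np.hypot(P[...,0]-.57,P[...,1]+.09)<.08)
print('knob scene',np.round(np.median(P[k],0),4))
f=m&(np.hypot(P[...,0]-.6245,P[...,1]+.077)<.03)&(P[...,2]>.085)&(P[...,2]<.19)
print('finger low',np.round(np.percentile(P[f],[2,50,98],axis=0),4).tolist() if f.any() else None)
E
```

```text
tcp [ 0.6207 -0.077   0.0607] rpy [ 3.139e+00  1.000e-03 -1.257e+00] F [ 0.16  1.14 -1.3 ] t 7.6167 hold 0.0188
knob 54 ((562.2867431640625, -97.13140869140625), 4.024598598480225) [0.09979575 0.10172074]
finger tip z [0.101  0.1059] xy med [ 0.6307 -0.0753  0.1325]
housing 60 [[0.6024, -0.089, 0.0597], [0.6104, -0.069, 0.0655], [0.6278, -0.0605, 0.0671]]
green 40 [[0.6107, -0.0835, 0.0694], [0.6171, -0.074, 0.0755], [0.627, -0.0672, 0.0783]]
knob scene [ 0.56   -0.0892  0.0962]
finger low [[0.6076, -0.0917, 0.1083], [0.6128, -0.0729, 0.1341], [0.6256, -0.0642, 0.1756]]
```

View pics/a8s.png

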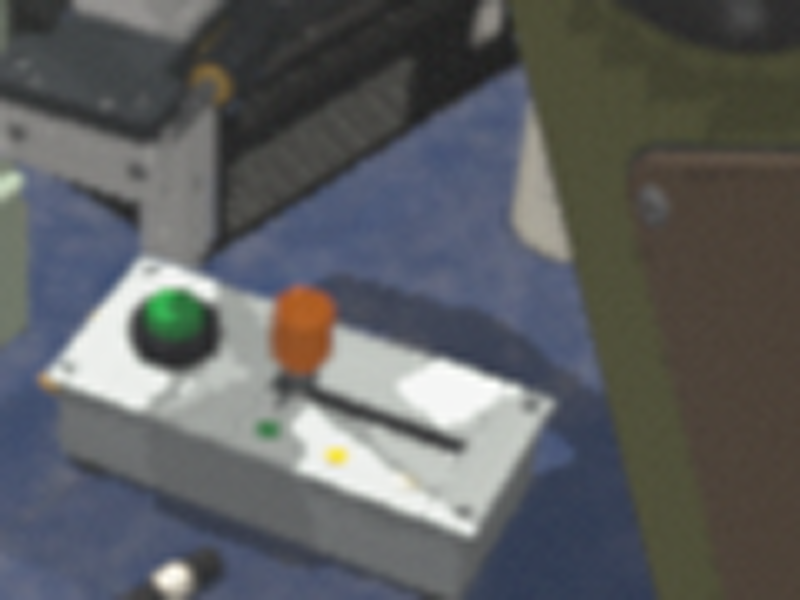

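The scene view shows the fingertip over the green button (175,315) and the knob at the green dot. The heights suit a full press: housing top about 0.067, button top about 0.0755, fully down about 0.0695. First a quick check that the gripper body has room beside the equipment behind, then the press.

```bash
python3 - <<'E'
from h import *
for cam in ['wrist','top','scene']:
    im,d=viewer.camera(cam); i=viewer.camera_info(cam)
    P=world(cam,d>0,d,i); c=P[:,:2]-[.6235,-.077]; a=.3125
    x=c@[np.cos(a),np.sin(a)]; y=c@[-np.sin(a),np.cos(a)]
    for lo in (.03,.045,.06,.08,.1):
        g=(x>lo)&(x<lo+.02)&(abs(y)<.12); z=P[g,2]; z=z[z<.6]
        if len(z): print(cam,'ahead',lo,len(z),np.round(np.percentile(z,[50,90,99]),3))
E
```

```text
wrist ahead 0.03 19954 [0.206 0.223 0.224]
wrist ahead 0.045 9288 [0.    0.097 0.099]
wrist ahead 0.06 9350 [0.    0.097 0.099]
wrist ahead 0.08 21399 [0.097 0.199 0.206]
wrist ahead 0.1 12424 [0.089 0.136 0.155]
top ahead 0.03 189 [0.385 0.407 0.412]
top ahead 0.045 153 [0.004 0.327 0.399]
top ahead 0.06 231 [0.002 0.097 0.102]
top ahead 0.08 578 [0.036 0.204 0.224]
top ahead 0.1 779 [0.106 0.224 0.229]
scene ahead 0.03 402 [0.021 0.392 0.408]
scene ahead 0.045 252 [0.    0.371 0.396]
scene ahead 0.06 370 [0.    0.003 0.069]
scene ahead 0.08 1351 [0.073 0.192 0.211]
scene ahead 0.1 1602 [0.123 0.208 0.227]
```

```bash
python3 - <<'E'
from h import *
iw=viewer.camera_info('wrist'); C=-np.array(iw['R']).T@iw['t']; a=.3125
c=C[:2]-[.6235,-.077]; print('cam',np.round(C,3),'ahead',c@[np.cos(a),np.sin(a)],'lat',c@[-np.sin(a),np.cos(a)])
for cam in ['wrist','scene']:
    im,d=viewer.camera(cam); i=viewer.camera_info(cam)
    P=world(cam,d>0,d,i); c=P[:,:2]-[.6235,-.077]
    x=c@[np.cos(a),np.sin(a)]; y=c@[-np.sin(a),np.cos(a)]
    for lo in np.arange(-.12,.12,.03):
        g=(y>lo)&(y<lo+.03)&(x>.05)&(x<.25)&(P[:,2]>.14)&(P[:,2]<.26)
        if g.sum()>10: print(cam,'lat',round(lo,2),'nearest ahead',np.round(np.percentile(x[g],3),3),'z',np.round(np.percentile(P[g,2],[50,98]),3))
E
```

```text
cam [ 0.688 -0.056  0.281] ahead 0.06769753413892517 lat -0.00014263505774550516
wrist lat -0.03 nearest ahead 0.089 z [0.193 0.207]
wrist lat 0.0 nearest ahead 0.09 z [0.188 0.2  ]
wrist lat 0.03 nearest ahead 0.097 z [0.151 0.189]
wrist lat 0.06 nearest ahead 0.11 z [0.144 0.149]
scene lat -0.09 nearest ahead 0.229 z [0.175 0.226]
scene lat -0.06 nearest ahead 0.122 z [0.223 0.226]
scene lat -0.03 nearest ahead 0.087 z [0.224 0.227]
scene lat 0.0 nearest ahead 0.09 z [0.208 0.227]
scene lat 0.03 nearest ahead 0.098 z [0.208 0.224]
scene lat 0.06 nearest ahead 0.106 z [0.209 0.224]
scene lat 0.09 nearest ahead 0.116 z [0.212 0.252]
```

There is room: the equipment behind starts 87 mm ahead with its top at 0.227, and the gripper body reaches only about 38 mm ahead. Descending slowly to just inside the button's travel and reading the force.

>>> {"api": "carry_out", "payload": {
  "commands": [1,0.2,-0.05,-1,0,0,0,1,0.2,-0.05,-2,0,0,0,1,0.2,-0.05,-2.4,0,0,0,1,0.2,-0.05,-2.6,0,0,0,1,0.2,-0.05,-2.8,0,0,0,1,0.2,-0.05,-2.9,0,0,0,1,0.2,-0.05,-2.9,0,0,0,1,0.2,-0.05,-2.9,0,0,0]
}}

```text
time_s: 8.68
ee_pos: [0.6242, -0.0785, 0.0366]
eef_rot: [-3.138, -0.002, -1.258]
force: [-1.8, -0.8, 3.3]
grip_width: 0.0002
```

3.3 N upward, so the button is partly in. Pressing further.

>>> {"api": "carry_out", "payload": {
  "commands": [1,0,0,-0.3,0,0,0,1,0,0,-0.5,0,0,0,1,0,0,-0.7,0,0,0,1,0,0,-0.7,0,0,0,1,0,0,-0.7,0,0,0]
}}

```text
time_s: 9.1
ee_pos: [0.6249, -0.0786, 0.0328]
eef_rot: [-3.136, -0.004, -1.257]
force: [-13.8, 2.8, 31.4]
grip_width: 0.0004
```

```bash
python3 tip.py pics/a9.png
```

```text
tcp [ 0.6249 -0.0786  0.0328] rpy [-3.136 -0.004 -1.257] F [-13.77   2.8   31.41] t 9.1 hold 0.0188
knob 274 ((573.651123046875, -94.14959716796875), 8.50162124633789) [0.09047683 0.09986168]
finger tip z [0.0634 0.0643] xy med [ 0.6343 -0.0749  0.0859]
```

View pics/a9s.png

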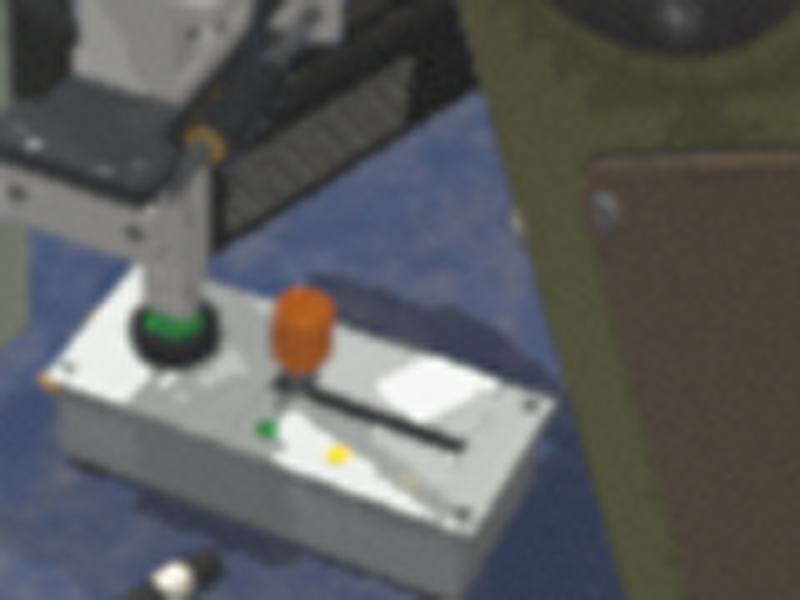

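The scene view shows the fingertip on the button, with the green cap sunk visibly into the black housing at (175,325). The force climbed from 3 N to 31 N within 4 mm, which is the bottom of the travel. Releasing straight up, then backing off clear.

>>> {"api": "carry_out", "payload": {
  "commands": [1,0,0,1,0,0,0,1,0,0,4,0,0,0,1,0,0,8,0,0,0,1,0,0,11,0,0,0,1,-3,-1,13,0,0,0,1,-7,-2.5,13,0,0,0,1,-11,-4,13,0,0,0,1,-15,-5,13,0,0,0,1,-19,-6,13,0,0,0,1,-20,-6.5,13,0,0,0,1,-20,-6.5,13,0,0,0]
}}

```text
time_s: 10.12
ee_pos: [0.4233, -0.1444, 0.1633]
eef_rot: [-3.135, -0.005, -1.259]
force: [0.3, -0.0, -0.3]
grip_width: 0.0002
```

```bash
python3 tip.py pics/a10.png; python3 - <<'E'
from h import *
for cam in ['scene','top','wrist']:
    im,d=viewer.camera(cam); i=viewer.camera_info(cam)
    for th in ['orange_knob','orange_button_top','blue_knob','beaker_mid','bottle_mid','marker_mid']:
        for r in nets.silhouettes(cam,th)[:1]:
            p=world(cam,r['region'],d,i)
            if len(p): print(cam,th,round(r['confidence'],2),np.round(np.median(p,0),3))
E
```

```text
tcp [ 0.4233 -0.1444  0.1633] rpy [-3.135 -0.005 -1.259] F [ 0.33 -0.05 -0.26] t 10.1167 hold 0.0188
knob 602 ((569.5157470703125, -94.42908477783203), 11.71448802947998) [0.09685328 0.10075547]
finger tip z [0.2022 0.2068] xy med [ 0.434  -0.1419  0.234 ]
scene orange_knob 0.57 [ 0.561 -0.089  0.089]
scene orange_button_top 0.53 [ 0.617 -0.075  0.075]
scene blue_knob 0.71 [0.482 0.23  0.097]
scene beaker_mid 0.65 [0.526 0.376 0.038]
scene bottle_mid 0.75 [ 0.573 -0.291  0.053]
scene marker_mid 0.48 [0.557 0.048 0.012]
top orange_knob 0.52 [ 0.566 -0.09   0.1  ]
top blue_knob 0.57 [0.49  0.225 0.099]
top beaker_mid 0.55 [0.518 0.386 0.023]
top bottle_mid 0.85 [ 0.582 -0.301  0.089]
top marker_mid 0.69 [0.559 0.024 0.013]
wrist orange_knob 0.81 [ 0.565 -0.096  0.099]
wrist bottle_mid 0.8 [ 0.58  -0.295  0.085]
wrist marker_mid 0.56 [0.558 0.003 0.012]
```

View pics/a10.png

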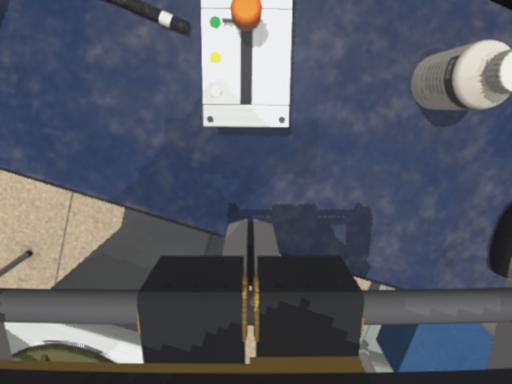

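```bash
python3 -c "
from station import ticket; print(ticket.hand_in())"
```

```text
the job is handed in; nothing more can be done
None
```

I pushed the orange lever to its second stop, then pressed that unit's green button all the way down and let it come up. I then moved the arm clear and handed the job in at about 10 s of robot time. The hand-in gives no verdict.

- **Missed first push:** the reported TCP height ran about 41 mm below where the cameras put the fingertips. The first push therefore passed over the knob without touching it. I confirmed the offset with the scene and wrist cameras, went down again behind the knob and pushed with the shut fingers.
- **Lever:** the knob moved about 61 mm, to beside the green dot, and sits 57.5 mm from the button (58 mm expected at the stop). It was still there after the press, with its top at 0.100 m.
- **Button:** the force rose from 3 N to 31 N over the last 4 mm, so I take it as bottomed; full travel needs only about 5 N. I did not measure the travel directly, but the picture showed the cap sunk into its housing. Afterwards its top was back at 0.075 m.
- **Everything else:** the blue knob, beaker and bottle were within a few millimetres of their starting places. The marker readings disagreed: 4 mm of apparent shift in the scene view, 16 mm in the top view. I put the top-view figure down to the arm hiding part of it, since the fingers never came near it. The last external force was about 0.3 N, so the arm was touching nothing.

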